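# Board test: set the supply, shut the clamshell jig, pin it and hold it shut

## Task

Get the circuit board under test: first, with the jig still open, turn the supply's dial until its white pointer is at the red mark, then fold the jig's blue lid down over the board. Take the orange-headed register pin from its stand and push it down through the lid's brass-ringed hole into the base hole until its shoulder seats on the lid. The sprung nest keeps the lid a few millimetres up, so press the pin or the lid down until the lid is fully shut and finish while still pressing it shut, with the board in its nest and the flux bottle, solder reel and screwdriver left alone.

Things in the scene. Friction and masses are not known exactly. Their poses are not given: they have to be found in the camera images.
- jig: Clamshell board-test jig, fixed to the bench: black base 220 (x) x 180 (y) x 55 mm high, blue-framed clear lid hinged along its far (+x) edge. Origin: centre of the base's underside; z up, -x is the front, where the pin holes are. In the base a nest on springs carries the board; the lid's two white pushers meet the board in the last 10 mm of lip travel before it is shut
- lid (a joint): Hinge of the lid, rad: 0 fully shut (hard stop), grows as it opens, starts at 1.1 to 1.4 (standing up). Lid 0.40 kg, stiff damped hinge: stays put above about 1.0 rad, below that may sink slowly. Left alone after closing it rests on the sprung nest at 0.02 to 0.045 (pin hole 4 to 8 mm high); 5 to 8 N down at the pin hole shuts it fully; it springs up when released
- lid_hinge (a point): Point on the lid's hinge axis, at mid width and mid thickness of the lid, 60.5 mm above the bench. The axis runs along the jig's y
- lid_lip (a point): Middle of the lid's free edge (yellow lip), on its outer face (the upper one when shut), 215 mm from the hinge axis. The lid is a flat plate 215 mm long, 170 mm wide and 10 mm thick; this point lies 5 mm outward of the plane through the hinge axis. Axes turn with the lid: x from the lip to the hinge, z out of the outer face
- lid_hole (a point): Centre of the pin hole in the lid (brass ring), on the outer face, 180 mm from the hinge axis at mid width; through hole 12.5 mm in diameter, 10 mm deep; 65.5 mm above the bench when the lid is shut. The lid's outer face is flat around it for 35 mm
- base_hole (a point): Centre of the mouth of the pin hole in the base, 55 mm above the bench, 85 mm in front of the jig's origin; vertical, 12 mm in diameter, right through the base; under the lid's hole when the lid is down
- nest_centre (a point): Where the centre of the board's underside lies at the start, 50 mm above the bench; the board sinks 4 mm with the nest when the lid is fully shut
- board: Green circuit board, 90 x 100 x 2 mm, lying loose in the nest of the jig. Origin: centre of its underside
- pin: Register pin, 60 g, upright in its stand with only its shoulder and head showing: steel shank 10 mm in diameter and 46 mm long with a tapered foot, then a shoulder disc 30 mm in diameter and 4 mm thick, then an orange head 18 mm in diameter and 30 mm tall. Origin: centre of the foot; z towards the head (80 mm in all)
- pin_grip (a point): Middle of the pin's orange head, 65 mm above its foot, 19 mm above the underside of the shoulder
- pin_tip (a point): Centre of the pin's foot
- stand: Aluminium block 80 x 80 x 50 mm, fixed, the pin hanging by its shoulder in the centre hole (13.5 mm in diameter). Origin: centre of its underside
- supply: White bench supply, fixed, 160 (x) x 130 (y) x 60 mm high, dial on its top. Origin: centre of its underside, front to -x
- dial (a joint): Dial angle, rad, grows as the dial turns clockwise seen from above; 0 to 4.7. The pointer is at the red mark at 1.60; starts at 0.25 to 0.95. Turns stiffly (0.03 N m) and stays where it is left
- dial_grip (a point): On the dial's vertical axis at the middle of its bar grip, 77 mm above the bench. The bar is 44 mm long, 12 mm wide and 20 mm tall (67 to 87 mm above the bench) on a 48 mm disc whose top is 67 mm above the bench. The point's x axis lies along the bar towards the white pointer end
- dial_pointer (a point): Pointer end of the dial's bar (white line), 22 mm from the dial's axis, on top of the bar
- red_mark (a point): Red mark on the scale round the dial, on the supply's top, 34.5 mm from the dial's axis
- flux: Bystander: small bottle with a red cap, 34 mm in diameter, 85 mm tall. Origin: centre of its underside
- solder: Bystander: metal reel, 56 mm in diameter, 42 mm tall, standing on its flange. Origin: centre of its underside
- driver: Bystander: screwdriver with a yellow handle, 160 mm long, lying on the bench. Origin under its middle, its length along its x axis
Mind the look-alikes: they are no part of the job. What is meant by the pin is not purple, and is the smaller of those in its own colour.

How it is judged:
On the way, in this order (a step that is already met when the one before it is completed fails the run):
1. with the lid still open, the dial's pointer is at the red mark (value of joint dial between 1.48 and 1.72 rad and value of joint lid above 0.7 rad), for 0.2 s.
2. the lid is folded down over the board (value of joint lid below 0.08 rad), for 0.2 s.
3. the pin is through the lid and at least 20 mm into the base hole (value of joint lid below 0.08 rad and z of pin_tip in the frame of base_hole below -0.02 m and horizontal distance between pin_tip and base_hole below 0.004 m), for 0.1 s.
At the end, for the whole second after the job is handed in: Fingers still press (over 3 N on pin or jig), lid within 0.012 rad of fully shut; pin upright (0.1 rad), within 4 mm of the hole axis, foot 31.5 mm or more below the base top; dial within 0.12 rad of the red mark; board flat in its nest (5 mm, 0.06 rad) (value of joint lid below 0.012 rad and z of pin_tip in the frame of base_hole below -0.0315 m and horizontal distance between pin_tip and base_hole below 0.004 m and angle between pin's own z axis and vertical below 0.1 rad and (contact force between the fingers and pin above 3 N or contact force between the fingers and jig above 3 N) and value of joint dial between 1.48 and 1.72 rad and horizontal distance between board and nest_centre below 0.005 m and angle between board's own z axis and vertical below 0.06 rad); the arm keeps its last pose, push and grip.
It fails at once if the flux bottle is moved more than 30 mm or knocked over (distance of flux from where it was at the start of the episode above 0.03 m or angle between flux's own z axis and vertical above 0.5 rad).
It fails at once if the solder reel is moved more than 30 mm or knocked over (distance of solder from where it was at the start of the episode above 0.03 m or angle between solder's own z axis and vertical above 0.5 rad).
It fails at once if the screwdriver is moved more than 30 mm (distance of driver from where it was at the start of the episode above 0.03 m).
It also fails if it takes over 72 s, if anything falls off the work surface, if the arm or the gripper's body presses on something with over 40 N, if the wrist force passes 120 N, or if a joint passes its speed limit or range.

## Robot

A 7-joint arm with a two-finger parallel gripper is mounted at the origin on the work surface. World frame = base frame: x ahead of the robot, y to its left, z up, the work surface at z = 0. Lengths are in m, angles in rad, forces in N, time in s.
With the tool pointing down it reaches from about 0.425 to 1.025 m from the base axis. Payload 3.6 kg.
Tool frame: the origin (TCP) lies midway between the tips of the shut fingers; the grasp point (between the pads) lies 19 mm behind it (ctrl.hold_point_z is the distance from the TCP to the grasp point, in m); y points along the fingers, z is the direction in which the jaws open and shut, and the axes are right-handed (so a half turn about y gives the same grasp; the last joint's range is limited). The gripper opens to 85 mm and grips with 20 to 120 N. Pads are 22 mm wide; open, the fingers measure 114 mm over their backs; the gripper's body (76 mm by 85 mm) begins 54 mm behind the grasp point. The pads swing forward as they close: fully open they stand 13 mm farther back than shut.
Start: joints at [-1.383, 0.591, 0.048, 1.609, -0.033, 0.943, -0.034], TCP at [0.202, 0.696, 0.231] pointing down, gripper open.
Joint ranges: [-2.69, 2.69], [-0.47, 2.24], [-1.27, 1.36], [0.19, 2.51], [-1.53, 4.68], [0.08, 2.07], [-3.09, 3.09]. Speed limits (rad/s): [2.57, 2.57, 3.14, 3.14, 3.14, 3.14, 3.14].

## Interface

Orientations are given as [roll, pitch, yaw] about the fixed x, y, z axes, in that order (R = Rz(yaw) Ry(pitch) Rx(roll)).
In Python, from plant import ctrl, grab_frame, calibration gives the robot as it stands.
- The arm moves only by the tool carry_out, never from a script. Its argument "commands" is a list of rows, each an object with "linear": the shift along the world's x, y, z in units of 40 mm (1.0 is 40 mm), a list of three; "delta_rot": the turn, a rotation vector about the world's x, y, z in units of 6 degrees (1.0 is 6 degrees), a list of three; "grip": the opening, from -1 (shut) to 1 (fully open). A call has 1 to 8 rows; each row shifts and turns the commanded pose from where the row before left it; what a row does not reach is not made up. A row lasts 1/8 s, in which the tool goes at most 62.5 mm and 10.7 degrees, less where a joint would pass 70% of its speed; a pose out of reach is approached as far as the arm can. A call is refused whole if a number of a shift passes 1 or a number of a turn 1, either way. A call with a gripper value outside its range is refused whole. The fingers move at their own pace and stop on an object; "force" is the grip in N (left out, the last holds). Time passes only in rows, so rows that do not move let the fingers close. It gives the time, the measured TCP pose, the force and the opening at its end, in the units of the state.
- ctrl.observe(): the state, without advancing time (a new reading comes with each control period).
- grab_frame(name): name is "scene" or "top"; returns the picture (480x640x3 uint8, red, green, blue); there is no depth.
- calibration(name): a dict with "mtx" (3x3 intrinsics, pixels), "world_from_camera" (4x4, takes a point from camera to world coordinates). Camera axes: x right, y down, z forward; pixel columns grow to the right and rows downward; lengths in m; the calibration is good to about 2 mm. A picture is of the moment at which its call begins. calibration takes no time and is no camera call.
- ctrl.sign_off(): hands the job in, once; it reports no verdict.
The state is a dict: "clock": time; "joints": joint angles; "qd": joint speeds; "tau": joint torques, N m; "tcp_pos": TCP position; "orientation": TCP orientation; "wrist_force": force on the tool from outside, world axes, zero at the start; "ft_torque": the same for the moment, N m; "grip_width": finger opening in m.
Only numpy, scipy, OpenCV 4.12 (cv2) and the standard library are available. Lean on these libraries where they do the work, as an engineer would, in place of code of your own. Each camera call takes 0.05 s, during which the arm holds its last target. There are 200 camera calls.

## Working session

There is one attempt and no reset: what is moved stays moved. The work goes in short steps, Python scripts to look and compute and a tool call to move; the robot and the scene stay as the last step left them, time stands still between calls to the robot, and variables do not carry over. Pictures are saved under pics/ and viewed, about 8 in all and at most 12, crops included, and the job is handed in when it is done.

Besides the shell and the picture viewer there is one more tool, called after ">>>" in YAML: its name, and indented under it one key for each argument. carry_out: Moves the arm, as the interface text tells. Its arguments: {"type":"object","properties":{"commands":{"type":"array"},"force":{"type":"number"}},"required":["commands"]}

```bash
mkdir -p pics
python3 - <<'E'
from plant import ctrl, grab_frame, calibration
import cv2,numpy as np
for n in("scene","top"):
    cv2.imwrite(f"pics/{n}0.png",grab_frame(n)[:,:,::-1]); c=calibration(n); print(n,np.round(c["mtx"],1).tolist(),np.round(c["world_from_camera"],3).tolist())
print(ctrl.observe())
E
```

```text
scene [[550.4, 0.0, 324.7], [0.0, 550.4, 234.8], [0.0, 0.0, 1.0]] [[0.848, 0.3, -0.437, 1.052], [0.53, -0.476, 0.702, -0.881], [0.003, -0.827, -0.562, 0.78], [0.0, 0.0, 0.0, 1.0]]
top [[563.1, 0.0, 319.1], [0.0, 563.1, 231.0], [0.0, 0.0, 1.0]] [[-0.003, -0.981, 0.193, 0.261], [-1.0, 0.002, -0.006, -0.031], [0.005, -0.193, -0.981, 1.403], [0.0, 0.0, 0.0, 1.0]]
{'clock': 0.1, 'joints': array([-1.38248131,  0.59202744,  0.04829299,  1.60971658, -0.0333109 ,
        0.94273526, -0.03374774]), 'qd': array([ 0.00176961, -0.00364887,  0.00161556, -0.00214829, -0.00010028,
        0.00071837, -0.00028209]), 'tau': array([ 3.86732499e-03, -5.49996293e+01,  1.55260608e+00, -1.98825306e+01,
        9.64429026e-03,  3.79833582e-03, -1.70393598e-06]), 'tcp_pos': array([0.2013904 , 0.69566669, 0.23024648]), 'orientation': array([-1.57287583e+00, -1.01062763e-04, -2.81779981e-01]), 'wrist_force': array([-0.90112942,  1.20418244,  0.01050879]), 'ft_torque': array([-0.00374211, -0.01373848,  0.01006458]), 'grip_width': 0.08552568168748008}
```

View pics/scene0.png

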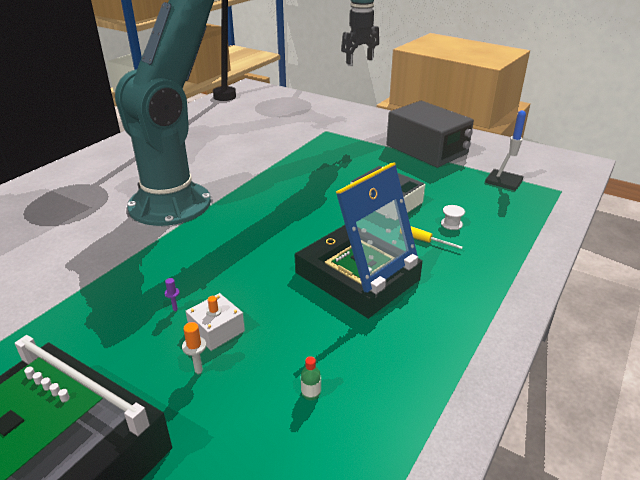

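View pics/top0.png

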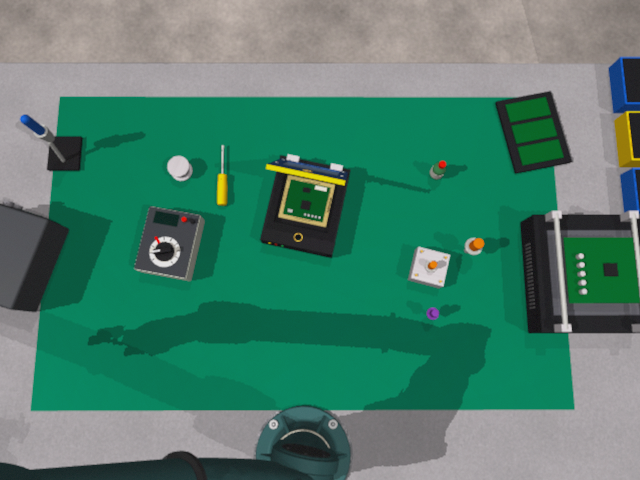

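The scene picture shows the jig with its lid up at (375,240). The top picture has the jig at (300,215), the supply dial at (163,250) and the stand pin at (432,265).

Pin candidates in top: the orange one in the stand (432,265), a larger orange one standing loose at (476,244), and a purple one at (433,313). I choose the stand pin and will check it in a crop.

```bash
cat > h.py <<'E'
from plant import ctrl, grab_frame, calibration
import cv2,numpy as np
def ray(n,px):
    c=calibration(n);T=np.array(c["world_from_camera"]);d=T[:3,:3]@np.linalg.inv(c["mtx"])@[px[0],px[1],1]
    return T[:3,3],d
def onz(n,px,z):
    o,d=ray(n,px);return o+d*(z-o[2])/d[2]
def proj(n,P):
    c=calibration(n);T=np.linalg.inv(c["world_from_camera"]);p=np.array(c["mtx"])@(T[:3,:3]@np.asarray(P,float)+T[:3,3]);return p[:2]/p[2]
def two(a,b):
    (o1,d1),(o2,d2)=ray("top",a),ray("scene",b)
    s=np.linalg.lstsq(np.c_[d1,-d2],o2-o1,rcond=None)[0];p,q=o1+s[0]*d1,o2+s[1]*d2
    return (p+q)/2,np.linalg.norm(p-q)
def blobs(im,lo,hi,box=(0,0,640,480),amin=4):
    h=cv2.cvtColor(im,cv2.COLOR_RGB2HSV);m=cv2.inRange(h,np.array(lo),np.array(hi));k=np.zeros_like(m);x0,y0,x1,y1=box;k[y0:y1,x0:x1]=255;m&=k
    n,l,s,c=cv2.connectedComponentsWithStats(m)
    return [(np.round(c[i],1).tolist(),s[i].tolist()) for i in range(1,n) if s[i,4]>=amin],m
E
python3 - <<'E'
from h import *
t=grab_frame("top");s=grab_frame("scene")
O=((5,150,100),(18,255,255))
print("orange top",blobs(t,*O,(400,200,520,330))[0]);print("orange scene",blobs(s,*O,(150,270,260,390))[0])
print("red top",blobs(t,(0,130,90),(6,255,255),(130,200,205,285),2)[0])
print("brass top",blobs(t,(15,100,90),(35,255,255),(255,225,345,255))[0])
print("yellow lip top",blobs(t,(22,150,120),(34,255,255),(255,150,355,190),15)[0])
print("lip scene",blobs(s,(20,150,120),(34,255,255),(325,150,405,205),15)[0])
print("cap",blobs(t,(0,150,90),(4,255,255),(425,150,450,180))[0])
a=cv2.resize(t[200:290,130:210],(400,450),interpolation=cv2.INTER_CUBIC);b=cv2.resize(t[230:320,400:480],(400,450),interpolation=cv2.INTER_CUBIC)
cv2.imwrite("pics/c1.png",np.hstack([a,b])[:,:,::-1])
E
```

```text
orange top [([476.4, 243.9], [469, 238, 15, 13, 137]), ([432.0, 264.7], [428, 261, 9, 8, 53])]
orange scene [([212.6, 303.7], [208, 296, 10, 17, 135]), ([191.9, 335.0], [184, 322, 17, 27, 362])]
red top [([183.6, 218.8], [181, 216, 6, 6, 26]), ([156.9, 239.6], [155, 237, 5, 7, 17])]
brass top [([321.3, 225.4], [315, 225, 12, 3, 19]), ([297.7, 236.9], [293, 233, 10, 9, 51]), ([269.0, 242.5], [268, 242, 3, 2, 6])]
yellow lip top [([305.2, 174.3], [266, 164, 80, 22, 469])]
lip scene [([364.9, 177.8], [336, 162, 59, 31, 219])]
cap [([441.9, 164.1], [439, 161, 7, 7, 39])]
```

View pics/c1.png

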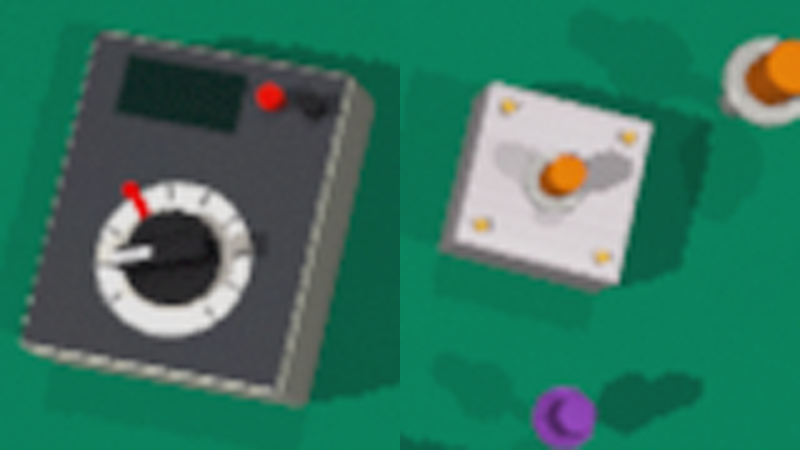

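The crop shows the dial's white pointer pointing west, the red mark to its north-north-west, and the small orange pin seated in the stand. The larger orange one and the purple one stand apart from it.

Run:
```python
from h import *
t=grab_frame("top");s=grab_frame("scene")
print("pin two",two((432,264.7),(212.6,303.7)),"onz",onz("top",(432,264.7),.072))
print("decoy",two((476.4,243.9),(191.9,335))) 
# dial ring
b,m=blobs(t,(0,0,170),(180,60,255),(140,225,190,275),20);print("white",b)
m2=max(cv2.findContours(m,cv2.RETR_EXTERNAL,cv2.CHAIN_APPROX_NONE)[0],key=cv2.contourArea);e=cv2.fitEllipse(m2);print("ell",e)
c=onz("top",e[0],.060);r=onz("top",(156.9,239.6),.060);print("dial c",c,"red",r,np.linalg.norm(r-c))
c87=proj("top",[c[0],c[1],.087]);print("axis px at top of bar",c87)
for p in ((130+120/5,200+258/5),(130+150/5,200+252/5)):
    q=onz("top",p,.087);print("ptr",q,np.linalg.norm((q-c)[:2]),np.arctan2(*(q-c)[1::-1]))
print("red ang",np.arctan2(*(r-c)[1::-1]))
# jig
bh=onz("top",(297.7,236.9),.055);print("base hole",bh)
print("lip",two((305.2,174.3),(364.9,177.8)))
_,m=blobs(t,(22,150,120),(34,255,255),(255,150,355,190),15);x=np.argwhere(m)[:,::-1]
print("lip line",cv2.fitLine(x.astype(np.float32),cv2.DIST_L2,0,.01,.01).ravel())
_,m=blobs(t,(0,0,0),(180,255,50),(255,185,345,262),15)
cn=max(cv2.findContours(m,cv2.RETR_EXTERNAL,cv2.CHAIN_APPROX_NONE)[0],key=cv2.contourArea);print("base rect",cv2.minAreaRect(cn),cv2.boxPoints(cv2.minAreaRect(cn)).tolist())
for n,px in (("flux",(437,172)),("solder",(179,168)),("drvhandle",(222,190)),("drvtip",(224,146))):print(n,onz("top",px,.02))
print(blobs(s,(15,100,90),(35,255,255),(325,150,405,270))[0])
cv2.imwrite("pics/c2.png",cv2.resize(s[150:320,280:460],(720,680)[0:2],interpolation=cv2.INTER_CUBIC)[:600,:,::-1])
```

```text
pin two (array([ 0.4404384 , -0.30833087,  0.06743151]), np.float64(0.0005408864355738585)) onz [ 0.44001415 -0.30719008  0.072     ]
decoy (array([ 0.48644145, -0.41024798,  0.0924405 ]), np.float64(0.00023240683705560137))
white [([164.1, 252.4], [149, 237, 31, 30, 365])]
ell ((164.31678771972656, 251.47972106933594), (26.33782958984375, 27.820276260375977), 25.42955207824707)
dial c [0.47552432 0.334908   0.06      ] red [0.50467245 0.35427545 0.06      ] 0.03499587667214929
axis px at top of bar [161.29339644 249.68306681]
ptr [0.47098486 0.35187781 0.087     ] 0.01756647434753555 1.8321784161520802
ptr [0.47381681 0.33787322 0.087     ] 0.0034217056155867805 2.0932655721865414
red ang 0.5864657483968687
base hole [0.51138763 0.01373423 0.055     ]
lip (array([ 0.60692037, -0.0094563 ,  0.25626955]), np.float64(0.004256546513571287))
lip line [9.7840959e-01 2.0667535e-01 3.0522552e+02 1.7428937e+02]
base rect ((302.7517395019531, 214.3977813720703), (73.11854553222656, 72.21429443359375), 11.592175483703613) [[259.6826477050781, 242.42205810546875], [274.1936950683594, 171.68075561523438], [345.8208312988281, 186.37350463867188], [331.3097839355469, 257.11480712890625]]
flux [ 0.6859166 -0.3408806  0.02     ]
solder [0.69782089 0.31900069 0.02      ]
drvhandle [0.63943143 0.20742943 0.02      ]
drvtip [0.75671077 0.20577159 0.02      ]
[([365.2, 177.5], [336, 162, 60, 31, 244]), ([372.2, 193.0], [369, 188, 8, 11, 36]), ([400.2, 230.8], [400, 229, 2, 4, 5]), ([330.1, 240.9], [326, 238, 10, 7, 40]), ([336.4, 260.2], [325, 245, 26, 25, 153])]
```

View pics/c2.png

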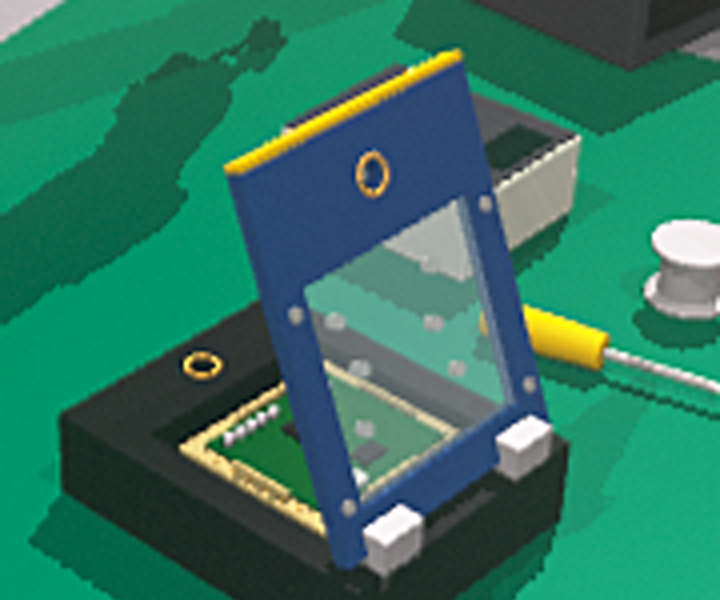

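Lip, brass ring and hinge agree: the jig yaw is about −0.205, the lid is at about 1.15 rad and the base hole is at (0.511, 0.014). I'll start with the dial, approaching with jaw yaw of about −1.34.

>>> carry_out:
  commands:
    - {"linear": [0.68, -0.9, -0.2], "delta_rot": [0, 0, -1], "grip": 1}
    - {"linear": [0.68, -0.9, -0.2], "delta_rot": [0, 0, -1], "grip": 1}
    - {"linear": [0.68, -0.9, -0.2], "delta_rot": [0, 0, -1], "grip": 1}
    - {"linear": [0.68, -0.9, -0.2], "delta_rot": [0, 0, -1], "grip": 1}
    - {"linear": [0.68, -0.9, -0.2], "delta_rot": [0, 0, -1], "grip": 1}
    - {"linear": [0.68, -0.9, -0.2], "delta_rot": [0, 0, -1], "grip": 1}
    - {"linear": [0.68, -0.9, -0.2], "delta_rot": [0, 0, -1], "grip": 1}
    - {"linear": [0.68, -0.9, -0.2], "delta_rot": [0, 0, -1], "grip": 1}
  force: 40

```text
clock: 1.3
tcp_pos: [0.4201, 0.4075, 0.1673]
orientation: [-1.57, 0.0, -1.123]
wrist_force: [0.5, 0.2, -0.3]
grip_width: 0.0854
```

>>> carry_out:
  commands:
    - {"linear": [0.68, -0.9, -0.2], "delta_rot": [0, 0, -1], "grip": 1}
    - {"linear": [0.72, -0.9, -0.2], "delta_rot": [0, 0, -1], "grip": 1}
    - {"linear": [0, 0, 0], "delta_rot": [0, 0, 0], "grip": 1}
    - {"linear": [0, 0, 0], "delta_rot": [0, 0, 0], "grip": 1}

```text
clock: 1.8
tcp_pos: [0.475, 0.337, 0.1514]
orientation: [-1.571, 0.001, -1.328]
wrist_force: [-0.1, 1.2, 0.3]
grip_width: 0.0851
```

>>> carry_out:
  commands:
    - {"linear": [0, -0.05, -0.7], "delta_rot": [0, 0, 0], "grip": 0.2}
    - {"linear": [0, 0, -0.7], "delta_rot": [0, 0, 0], "grip": 0.2}
    - {"linear": [0, 0, -0.6], "delta_rot": [0, 0, 0], "grip": 0.2}
    - {"linear": [0, 0, 0], "delta_rot": [0, 0, 0], "grip": 0}
    - {"linear": [0, 0, 0], "delta_rot": [0, 0, 0], "grip": 0}

```text
clock: 2.42
tcp_pos: [0.4751, 0.3358, 0.072]
orientation: [-1.57, 0.001, -1.327]
wrist_force: [-0.1, 0.0, 0.1]
grip_width: 0.0427
```

Run:
```python
from h import *
s=grab_frame("scene");t=grab_frame("top");print(ctrl.observe()["tcp_pos"],ctrl.observe()["wrist_force"])
u,v=proj("scene",[.4755,.335,.08]).astype(int);a=s[max(0,v-60):v+50,u-55:u+55]
b=t[200:290,120:210]
cv2.imwrite("pics/c3.png",np.hstack([cv2.resize(a,(400,400)),cv2.resize(b,(400,400))])[:,:,::-1])
```

```text
[0.47565831 0.33547375 0.07247029] [-0.61317905 -0.12713705  1.00093162]
```

View pics/c3.png

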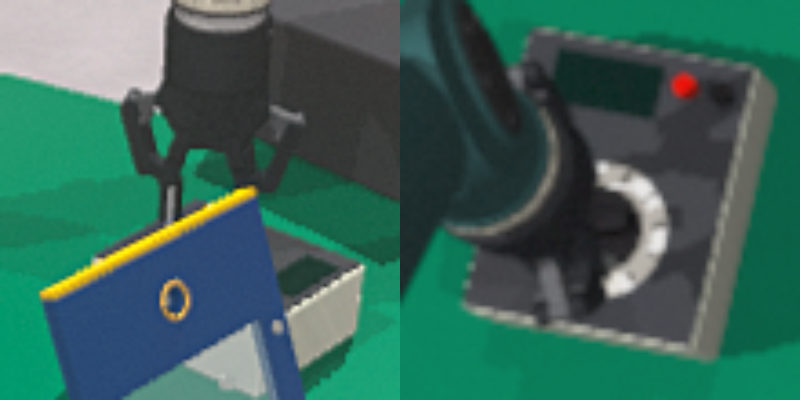

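The gripper stands over the dial with the bar hidden behind it. I'll close and feel for the bar.

>>> carry_out:
  commands:
    - {"linear": [0, 0, -0.05], "delta_rot": [0, 0, 0], "grip": -1}
    - {"linear": [0, 0, 0], "delta_rot": [0, 0, 0], "grip": -1}
    - {"linear": [0, 0, 0], "delta_rot": [0, 0, 0], "grip": -1}
    - {"linear": [0, 0, 0], "delta_rot": [0, 0, 0], "grip": -1}
    - {"linear": [0, 0, 0], "delta_rot": [0, 0, 0], "grip": -1}
  force: 50

```text
clock: 3.15
tcp_pos: [0.4737, 0.3339, 0.0698]
orientation: [-1.574, -0.0, -1.329]
wrist_force: [-3.9, -1.2, 5.0]
grip_width: 0.0106
```

Run:
```python
from h import *
o=ctrl.observe();print(o["orientation"],o["ft_torque"],o["wrist_force"],o["joints"],o["grip_width"])
```

```text
[-1.57379302e+00 -4.05053190e-05 -1.32900737e+00] [-0.22666465  0.599624    0.00925653] [-3.89914731 -1.22443672  5.0346293 ] [-0.85731293  0.65513115  0.23405953  2.04914638 -0.31756237  0.47390777
 -0.14374234] 0.010567917150436932
```

>>> carry_out:
  commands:
    - {"linear": [0, 0, 0], "delta_rot": [0, 0, -1], "grip": -1}
    - {"linear": [0, 0, 0], "delta_rot": [0, 0, -1], "grip": -1}
    - {"linear": [0, 0, 0], "delta_rot": [0, 0, -1], "grip": -1}
    - {"linear": [0, 0, 0], "delta_rot": [0, 0, -1], "grip": -1}
    - {"linear": [0, 0, 0], "delta_rot": [0, 0, -1], "grip": -1}
    - {"linear": [0, 0, 0], "delta_rot": [0, 0, -1], "grip": -1}
    - {"linear": [0, 0, 0], "delta_rot": [0, 0, -1], "grip": -1}
    - {"linear": [0, 0, 0], "delta_rot": [0, 0, -1], "grip": -1}

```text
clock: 4.15
tcp_pos: [0.4736, 0.3339, 0.0698]
orientation: [-1.574, -0.002, -2.17]
wrist_force: [-2.7, -0.3, 6.1]
grip_width: 0.0109
```

>>> carry_out:
  commands:
    - {"linear": [0, 0, 0], "delta_rot": [0, 0, -1], "grip": -1}
    - {"linear": [0, 0, 0], "delta_rot": [0, 0, -1], "grip": -1}
    - {"linear": [0, 0, 0], "delta_rot": [0, 0, -1], "grip": -1}
    - {"linear": [0, 0, 0], "delta_rot": [0, 0, -0.7], "grip": -1}
    - {"linear": [0, 0, 0], "delta_rot": [0, 0, 0], "grip": -1}
    - {"linear": [0, 0, 0], "delta_rot": [0, 0, 0], "grip": -1}

```text
clock: 4.9
tcp_pos: [0.4735, 0.334, 0.0698]
orientation: [-1.573, -0.003, -2.554]
wrist_force: [-4.1, -1.4, 6.1]
grip_width: 0.0108
```

>>> carry_out:
  commands:
    - {"linear": [0, 0, 0], "delta_rot": [0, 0, 0], "grip": 0}
    - {"linear": [0, 0, 0], "delta_rot": [0, 0, 0], "grip": 0}
    - {"linear": [0, 0, 0.95], "delta_rot": [0, 0, 0], "grip": 0}
    - {"linear": [0, 0, 0.95], "delta_rot": [0, 0, 0], "grip": -1}
    - {"linear": [0, 0, 0.95], "delta_rot": [0, 0, 0], "grip": -1}
    - {"linear": [0, 0, 0.95], "delta_rot": [0, 0, 0], "grip": -1}
    - {"linear": [0, 0, 0.95], "delta_rot": [0, 0, 0], "grip": -1}
    - {"linear": [0, 0, 1], "delta_rot": [0, 0, 0], "grip": -1}

```text
clock: 5.9
tcp_pos: [0.4752, 0.3344, 0.3005]
orientation: [-1.571, 0.0, -2.554]
wrist_force: [-0.4, 1.1, -0.1]
grip_width: 0.0002
```

>>> carry_out:
  commands:
    - {"linear": [0.58, -0.97, 0], "delta_rot": [0, 0, 0.93], "grip": -1}
    - {"linear": [0.58, -0.97, 0], "delta_rot": [0, 0, 0.93], "grip": -1}
    - {"linear": [0.58, -0.97, 0], "delta_rot": [0, 0, 0.93], "grip": -1}
    - {"linear": [0.58, -0.97, 0], "delta_rot": [0, 0, 0.93], "grip": -1}
    - {"linear": [0.58, -0.97, 0], "delta_rot": [0, 0, 0.93], "grip": -1}
    - {"linear": [0.58, -0.97, 0], "delta_rot": [0, 0, 0.93], "grip": -1}
    - {"linear": [0.58, -0.97, 0], "delta_rot": [0, 0, 0.93], "grip": -1}
    - {"linear": [0.58, -0.97, 0], "delta_rot": [0, 0, 0.93], "grip": -1}

```text
clock: 6.9
tcp_pos: [0.6616, 0.0227, 0.2992]
orientation: [-1.57, 0.0, -1.772]
wrist_force: [-0.2, 0.1, 0.1]
grip_width: -0.0001
```

>>> carry_out:
  commands:
    - {"linear": [0, -1, 0], "delta_rot": [0, 0, 0], "grip": -1}
    - {"linear": [0, 0, 0], "delta_rot": [0, 0, 0], "grip": -1}

```text
clock: 7.15
tcp_pos: [0.6604, -0.0221, 0.2997]
orientation: [-1.57, -0.003, -1.783]
wrist_force: [-0.2, -0.2, 0.9]
grip_width: 0.0
```

Run:
```python
from h import *
t=grab_frame("top");s=grab_frame("scene");print(ctrl.observe()["tcp_pos"],ctrl.observe()["orientation"])
print(blobs(s,(20,150,120),(34,255,255),(325,150,405,205),15)[0])
c=np.array([.4738,.3345,.06]);r=onz("top",(156.9,239.6),.06);print(np.arctan2(*(r-c)[1::-1]))
a=cv2.resize(t[215:285,130:200],(400,400),interpolation=cv2.INTER_CUBIC);b=cv2.resize(s[100:300,270:470],(400,400))
cv2.imwrite("pics/c4.png",np.hstack([a,b])[:,:,::-1])
```

```text
[ 0.6607511  -0.0162191   0.29912943] [-1.57098975e+00  4.85185917e-04 -1.77648335e+00]
[([360.5, 180.1], [336, 167, 50, 26, 188])]
0.5697056325573042
```

View pics/c4.png

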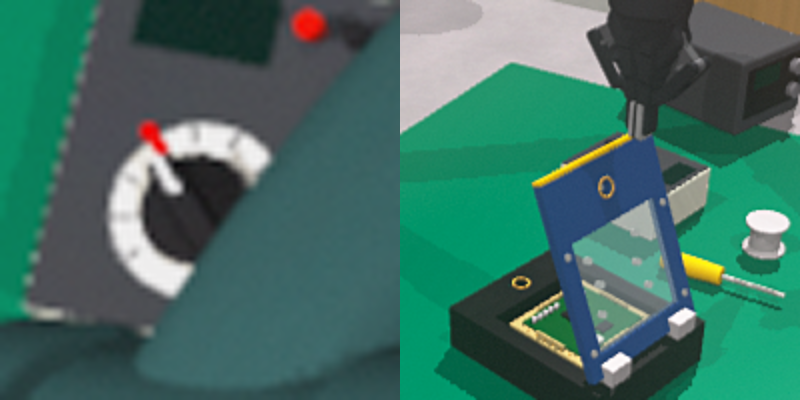

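The pointer's white line now runs into the red mark at crop (150,130). The gripper stands above and behind the lip. Next I work out the arc for folding the lid.

Run:
```python
from h import *
H=np.array([.6876,-.023,.0605]);ex=np.array([.979,-.204,0]);r=.200
p=np.array([.6608,-.0162,.2991]);z=np.array([0,0,1])
W=[H-.0274*ex+z*(.2455-.0605)]
for th in np.r_[np.linspace(1.155,0.035,15),-0.02]:
    W.append(H+ex*(-r*np.cos(th)+.005*np.sin(th)+.0145)+z*(r*np.sin(th)+.005*np.cos(th)))
for w in W: print(np.round((w-p)/.04,2),np.round(w,3));p=w
```

```text
[-0.   -0.03 -1.34] [ 0.661 -0.017  0.246]
[-0.84  0.17 -0.  ] [ 0.627 -0.01   0.245]
[-0.36  0.07 -0.17] [ 0.613 -0.007  0.239]
[-0.34  0.07 -0.2 ] [ 0.599 -0.005  0.231]
[-0.33  0.07 -0.22] [ 0.586 -0.002  0.222]
[-0.31  0.06 -0.25] [0.574 0.001 0.212]
[-0.29  0.06 -0.27] [0.563 0.003 0.201]
[-0.26  0.06 -0.3 ] [0.552 0.005 0.189]
[-0.24  0.05 -0.32] [0.542 0.007 0.177]
[-0.21  0.04 -0.33] [0.534 0.009 0.163]
[-0.19  0.04 -0.35] [0.526 0.011 0.149]
[-0.16  0.03 -0.37] [0.52  0.012 0.135]
[-0.13  0.03 -0.38] [0.515 0.013 0.12 ]
[-0.1   0.02 -0.39] [0.511 0.014 0.104]
[-0.07  0.01 -0.39] [0.508 0.014 0.088]
[-0.04  0.01 -0.4 ] [0.506 0.015 0.072]
[-0.01  0.   -0.27] [0.506 0.015 0.061]
```

>>> carry_out:
  commands:
    - {"linear": [0, 0, -0.67], "delta_rot": [0, 0, 0], "grip": -1}
    - {"linear": [0, 0, -0.67], "delta_rot": [0, 0, 0], "grip": -1}
    - {"linear": [-0.42, 0.08, 0], "delta_rot": [0, 0, 0], "grip": -1}
    - {"linear": [-0.42, 0.08, 0], "delta_rot": [0, 0, 0], "grip": -1}
    - {"linear": [-0.36, 0.07, -0.17], "delta_rot": [0, 0, 0], "grip": -1}

```text
clock: 7.88
tcp_pos: [0.6132, -0.0042, 0.2392]
orientation: [-1.569, 0.001, -1.772]
wrist_force: [0.3, 0.9, 0.3]
grip_width: 0.0002
```

>>> carry_out:
  commands:
    - {"linear": [-0.34, 0.07, -0.2], "delta_rot": [0, 0, 0], "grip": -1}
    - {"linear": [-0.33, 0.07, -0.22], "delta_rot": [0, 0, 0], "grip": -1}
    - {"linear": [-0.31, 0.06, -0.25], "delta_rot": [0, 0, 0], "grip": -1}

```text
clock: 8.25
tcp_pos: [0.5728, 0.002, 0.2114]
orientation: [-1.571, 0.0, -1.774]
wrist_force: [0.6, -0.0, -0.2]
grip_width: -0.0004
```

Run:
```python
from h import *
s=grab_frame("scene");t=grab_frame("top");print(blobs(s,(20,150,120),(34,255,255),(290,150,410,260),15)[0],blobs(t,(22,150,120),(34,255,255),(250,150,360,230),15)[0])
cv2.imwrite("pics/c5.png",np.hstack([cv2.resize(s[120:300,260:440],(400,400)),cv2.resize(t[140:260,240:360],(400,400))])[:,:,::-1])
```

```text
[([331.7, 189.4], [315, 181, 33, 17, 65]), ([406.5, 229.1], [402, 225, 8, 11, 57])] [([319.8, 211.9], [302, 206, 37, 13, 199])]
```

View pics/c5.png

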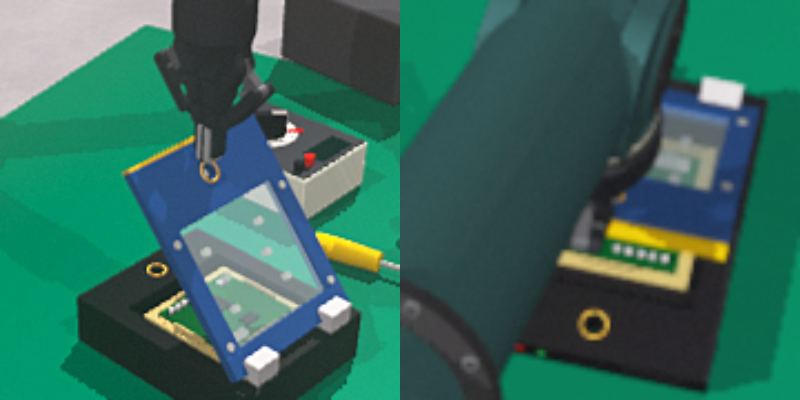

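The lid follows the fingertips, which are on the outer face near the brass ring at crop (205,165). I carry on with the arc.

>>> carry_out:
  commands:
    - {"linear": [-0.29, 0.06, -0.27], "delta_rot": [0, 0, 0], "grip": -1}
    - {"linear": [-0.26, 0.06, -0.3], "delta_rot": [0, 0, 0], "grip": -1}
    - {"linear": [-0.24, 0.05, -0.32], "delta_rot": [0, 0, 0], "grip": -1}
    - {"linear": [-0.21, 0.04, -0.33], "delta_rot": [0, 0, 0], "grip": -1}
    - {"linear": [-0.19, 0.04, -0.35], "delta_rot": [0, 0, 0], "grip": -1}
    - {"linear": [-0.16, 0.03, -0.37], "delta_rot": [0, 0, 0], "grip": -1}
    - {"linear": [-0.13, 0.03, -0.38], "delta_rot": [0, 0, 0], "grip": -1}

```text
clock: 9.22
tcp_pos: [0.5138, 0.0137, 0.1183]
orientation: [-1.571, -0.0, -1.775]
wrist_force: [0.7, 0.4, 0.4]
grip_width: 0.0004
```

>>> carry_out:
  commands:
    - {"linear": [-0.1, 0.02, -0.39], "delta_rot": [0, 0, 0], "grip": -1}
    - {"linear": [-0.07, 0.01, -0.39], "delta_rot": [0, 0, 0], "grip": -1}
    - {"linear": [-0.04, 0.01, -0.35], "delta_rot": [0, 0, 0], "grip": -1}
    - {"linear": [0, 0, 0], "delta_rot": [0, 0, 0], "grip": -1}
    - {"linear": [0, 0, 0], "delta_rot": [0, 0, 0], "grip": -1}

```text
clock: 9.85
tcp_pos: [0.5064, 0.015, 0.0742]
orientation: [-1.57, -0.0, -1.775]
wrist_force: [-0.4, 0.1, -0.1]
grip_width: -0.0002
```

>>> carry_out:
  commands:
    - {"linear": [0, 0, -0.1], "delta_rot": [0, 0, 0], "grip": -1}
    - {"linear": [0, 0, -0.1], "delta_rot": [0, 0, 0], "grip": -1}
    - {"linear": [0, 0, 0], "delta_rot": [0, 0, 0], "grip": -1}
    - {"linear": [0, 0, 0], "delta_rot": [0, 0, 0], "grip": -1}

```text
clock: 10.35
tcp_pos: [0.5066, 0.0152, 0.0664]
orientation: [-1.57, 0.0, -1.775]
wrist_force: [0.6, 0.4, 3.9]
grip_width: 0.0001
```

>>> carry_out:
  commands:
    - {"linear": [0, 0, 1], "delta_rot": [0, 0, 0], "grip": -1}
    - {"linear": [0, 0, 1], "delta_rot": [0, 0, 0], "grip": -1}
    - {"linear": [-0.3, -1, 0], "delta_rot": [0, 0, 0], "grip": 0.2}
    - {"linear": [-0.3, -1, 0], "delta_rot": [0, 0, 0], "grip": 0.2}
    - {"linear": [-0.3, -1, 0], "delta_rot": [0, 0, 0], "grip": 0.2}
    - {"linear": [-0.3, -1, 0], "delta_rot": [0, 0, 0], "grip": 0.2}
    - {"linear": [-0.3, -1, 0], "delta_rot": [0, 0, 0], "grip": 0.2}
    - {"linear": [-0.17, -1, 0], "delta_rot": [0, 0, 0], "grip": 0.2}

```text
clock: 11.35
tcp_pos: [0.4379, -0.2255, 0.1458]
orientation: [-1.572, 0.001, -1.775]
wrist_force: [0.1, 0.1, 0.7]
grip_width: 0.0512
```

>>> carry_out:
  commands:
    - {"linear": [0, -1, 0], "delta_rot": [0, 0, 0], "grip": 0.2}
    - {"linear": [0, -1, 0], "delta_rot": [0, 0, 0], "grip": 0.2}
    - {"linear": [0, -0.07, 0], "delta_rot": [0, 0, 0], "grip": 0.2}
    - {"linear": [0, 0, 0], "delta_rot": [0, 0, 0], "grip": 0.2}

```text
clock: 11.85
tcp_pos: [0.4386, -0.3067, 0.1456]
orientation: [-1.572, 0.001, -1.775]
wrist_force: [0.7, 0.2, 0.8]
grip_width: 0.0512
```

Run:
```python
from h import *
s=grab_frame("scene");t=grab_frame("top");o=ctrl.observe();print(o["tcp_pos"],o["grip_width"])
print(blobs(s,(15,100,90),(35,255,255),(290,150,410,300))[0]);b=blobs(t,(15,100,90),(35,255,255),(250,150,360,260))[0];print(b)
print(blobs(s,(5,150,100),(18,255,255),(150,250,260,390))[0])
cv2.imwrite("pics/c6.png",np.hstack([cv2.resize(s[200:380,130:430],(480,288)),cv2.resize(t[150:260,240:360],(314,288))])[:,:,::-1])
```

```text
[ 0.43899947 -0.30569578  0.14563845] 0.05138198527250985
[([317.1, 230.6], [293, 216, 52, 32, 80]), ([404.9, 229.9], [400, 225, 10, 12, 95]), ([327.9, 235.2], [326, 233, 5, 6, 13]), ([333.1, 235.6], [332, 233, 3, 6, 9])]
[([298.0, 232.0], [296, 232, 5, 1, 5]), ([295.7, 237.3], [294, 234, 6, 6, 9]), ([301.5, 236.5], [301, 235, 2, 4, 4]), ([291.6, 249.0], [261, 242, 62, 15, 151])]
[([212.6, 303.7], [208, 296, 10, 17, 137]), ([191.8, 335.3], [184, 322, 17, 27, 354])]
```

View pics/c6.png

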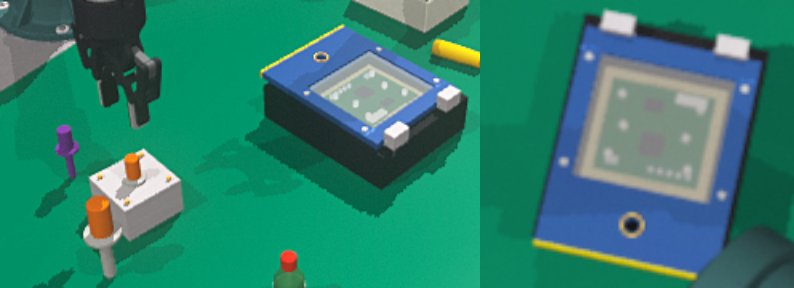

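The lid lies down over the board, with its ring at about top (298,236). The gripper is above the stand pin, and I descend and grip it.

>>> carry_out:
  commands:
    - {"linear": [0.03, -0.06, -0.7], "delta_rot": [0, 0, 0], "grip": 0.2}
    - {"linear": [0, 0, -0.7], "delta_rot": [0, 0, 0], "grip": 0.2}
    - {"linear": [0, 0, -0.5], "delta_rot": [0, 0, 0], "grip": 0.2}
    - {"linear": [0, 0, -0.28], "delta_rot": [0, 0, 0], "grip": 0.2}
    - {"linear": [0, 0, 0], "delta_rot": [0, 0, 0], "grip": -1}
    - {"linear": [0, 0, 0], "delta_rot": [0, 0, 0], "grip": -1}
    - {"linear": [0, 0, 0], "delta_rot": [0, 0, 0], "grip": -1}
    - {"linear": [0, 0, 0], "delta_rot": [0, 0, 0], "grip": -1}
  force: 60

```text
clock: 12.95
tcp_pos: [0.4407, -0.31, 0.0596]
orientation: [-1.57, 0.0, -1.775]
wrist_force: [-0.9, 1.0, 5.3]
grip_width: 0.0159
```

>>> carry_out:
  commands:
    - {"linear": [0, 0, 0.6], "delta_rot": [0, 0, 0], "grip": -1}
    - {"linear": [0, 0, 0.95], "delta_rot": [0, 0, 0], "grip": -1}
    - {"linear": [0, 0, 0.95], "delta_rot": [0, 0, 0], "grip": -1}
    - {"linear": [0.2, 0.9, 0], "delta_rot": [0, 0, 0], "grip": -1}
    - {"linear": [0.2, 0.9, 0], "delta_rot": [0, 0, 0], "grip": -1}
    - {"linear": [0.2, 0.9, 0], "delta_rot": [0, 0, 0], "grip": -1}
    - {"linear": [0.2, 0.9, 0], "delta_rot": [0, 0, 0], "grip": -1}
    - {"linear": [0.2, 0.9, 0], "delta_rot": [0, 0, 0], "grip": -1}

```text
clock: 13.95
tcp_pos: [0.4807, -0.1289, 0.1591]
orientation: [-1.57, -0.0, -1.775]
wrist_force: [0.2, 0.3, -0.4]
grip_width: 0.0161
```

>>> carry_out:
  commands:
    - {"linear": [0.2, 0.9, 0], "delta_rot": [0, 0, 0], "grip": -1}
    - {"linear": [0.2, 0.9, 0], "delta_rot": [0, 0, 0], "grip": -1}
    - {"linear": [0.2, 0.9, 0], "delta_rot": [0, 0, 0], "grip": -1}
    - {"linear": [0.17, 0.9, 0], "delta_rot": [0, 0, 0], "grip": -1}
    - {"linear": [0, 0, 0], "delta_rot": [0, 0, 0], "grip": -1}
    - {"linear": [0, 0, 0], "delta_rot": [0, 0, 0], "grip": -1}

```text
clock: 14.7
tcp_pos: [0.511, 0.0135, 0.159]
orientation: [-1.571, -0.001, -1.775]
wrist_force: [-0.1, 0.0, -1.5]
grip_width: 0.0158
```

Run:
```python
from h import *
s=grab_frame("scene");t=grab_frame("top");o=ctrl.observe();print(o["tcp_pos"],o["grip_width"],o["wrist_force"])
p=o["tcp_pos"]
for n in("scene","top"):print(n,"foot",proj(n,p-[0,0,.0556]),"should",proj(n,p-[0,0,.0096]),"ringrest",proj(n,[.5114,.0137,.0715]))
cv2.imwrite("pics/c7.png",np.hstack([cv2.resize(s[160:260,280:380],(400,400),interpolation=cv2.INTER_CUBIC),cv2.resize(t[190:260,260:330],(400,400))])[:,:,::-1])
cv2.imwrite("pics/s7.png",s[:,:,::-1])
```

```text
[0.51089331 0.0126338  0.15905123] 0.01613399257333888 [ 0.6442148  -0.5625367  -0.78864142]
scene foot [330.12200838 222.65113983] should [330.29926813 205.20829808] ringrest [330.434444   234.19129983]
top foot [297.50253151 233.33953879] should [296.84194592 229.51201906] ringrest [297.49304989 235.64213256]
```

View pics/c7.png

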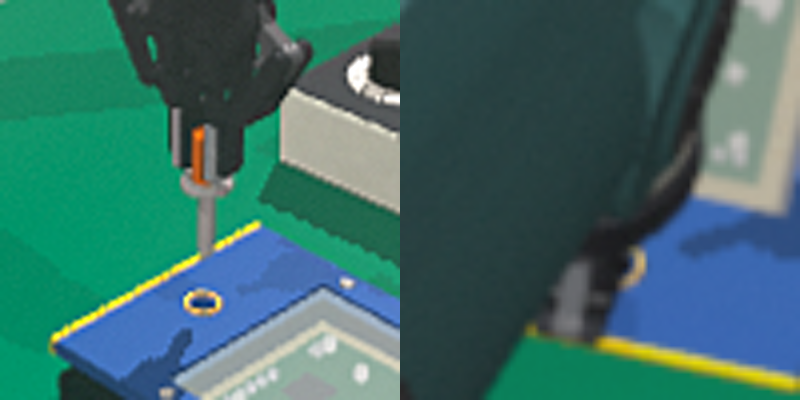

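The scene crop shows the shank at (206,250) and the lid ring at (203,302). The pin sits about 1 px right of where the TCP predicts, so I measure it to sub-pixel from the saved frame.

Run:
```python
from h import *
s=cv2.imread("pics/s7.png")[:,:,::-1].copy()
h=cv2.cvtColor(s,cv2.COLOR_RGB2HSV)
R=h[226:244,320:342];m=(R[...,0]>12)&(R[...,0]<35)&(R[...,1]>80)&(R[...,2]>70);y,x=np.nonzero(m)
e=cv2.fitEllipse(np.c_[x,y].astype(np.float32));print("ring ellipse",e[0][0]+320,e[0][1]+226,e[1],x.min()+320,x.max()+320,y.min()+226,y.max()+226)
for v in range(203,228,2):
    row=s[v,322:342].astype(int);w=(np.clip(60-h[v,322:342,1].astype(int),0,60)).astype(float);u=np.arange(322,342)
    print(v,round((w*u).sum()/max(w.sum(),1e-9),2),round(w.sum()/60,1))
# top-camera ring before arm covered it: c6 crop 240..360 x150..260 scaled 314/120
c=cv2.imread("pics/c6.png")[:,480:,::-1].copy();hh=cv2.cvtColor(c,cv2.COLOR_RGB2HSV)[200:250,120:185]
m=(hh[...,0]>12)&(hh[...,0]<35)&(hh[...,1]>60);y,x=np.nonzero(m);e=cv2.fitEllipse(np.c_[x,y].astype(np.float32))
k=120/314;tp=((e[0][0]+120+.5)*k+240-.5,(e[0][1]+200+.5)*110/288+150-.5);print("ring top",tp,e[1])
print("world",onz("top",tp,.0715),onz("top",tp,.0695))
T=np.array(calibration("scene")["world_from_camera"]);print(T[:3,0], np.linalg.norm(T[:3,3]-[.511,.0137,.09]))
```

```text
ring ellipse 327.3785209655762 232.00920915603638 (7.854499340057373, 15.21076774597168) 320 334 226 238
203 332.0 4.8
205 331.8 6.3
207 331.22 8.4
209 331.35 2.8
211 331.28 2.6
213 331.26 2.5
215 331.3 2.5
217 331.29 2.5
219 331.01 2.2
221 332.03 3.0
223 331.53 1.6
225 329.0 0.6
227 0.0 0.0
ring top (297.67890823267066, 235.40688619348737) (20.48788070678711, 20.97088050842285)
world [0.51197486 0.01325513 0.0715    ] [0.51235211 0.01332116 0.0695    ]
[0.84821784 0.52963932 0.00294775] 1.252493814454291
```

>>> carry_out:
  commands:
    - {"linear": [0, -0.06, -0.3], "delta_rot": [0, 0, 0], "grip": -1}
    - {"linear": [0, 0, -0.3], "delta_rot": [0, 0, 0], "grip": -1}
    - {"linear": [0, 0, 0], "delta_rot": [0, 0, 0], "grip": -1}

```text
clock: 15.18
tcp_pos: [0.51, 0.0112, 0.1335]
orientation: [-1.574, -0.001, -1.776]
wrist_force: [-0.3, -0.6, -1.6]
grip_width: 0.0155
```

Run:
```python
from h import *
s=grab_frame("scene");o=ctrl.observe();print(o["tcp_pos"],o["wrist_force"])
cv2.imwrite("pics/c8.png",cv2.resize(s[190:250,295:375],(800,600),interpolation=cv2.INTER_CUBIC)[:,:,::-1])
```

```text
[0.51054741 0.01124263 0.13407338] [-0.52125012  0.6526271  -0.53057755]
```

View pics/c8.png

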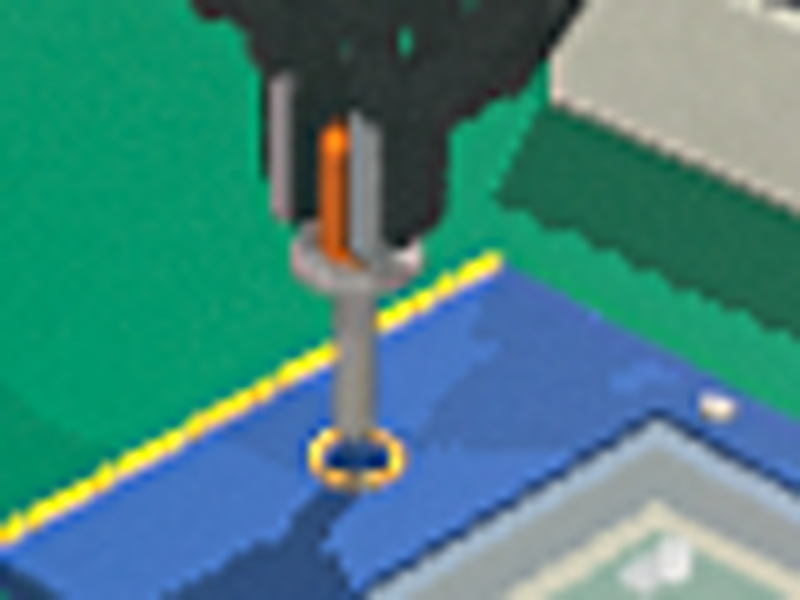

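Shank column 355 and ring centre (356,457) line up in the crop, and lowering the foot brings it onto the ring's row as well. I descend in small steps and watch the force.

>>> carry_out:
  commands:
    - {"linear": [0.01, 0, -0.15], "delta_rot": [0, 0, 0], "grip": -1}
    - {"linear": [0, 0, -0.15], "delta_rot": [0, 0, 0], "grip": -1}
    - {"linear": [0, 0, -0.1], "delta_rot": [0, 0, 0], "grip": -1}
    - {"linear": [0, 0, 0], "delta_rot": [0, 0, 0], "grip": -1}

```text
clock: 15.72
tcp_pos: [0.5114, 0.0117, 0.1186]
orientation: [-1.571, -0.0, -1.775]
wrist_force: [0.3, 0.5, -0.4]
grip_width: 0.0164
```

>>> carry_out:
  commands:
    - {"linear": [0, 0, -0.15], "delta_rot": [0, 0, 0], "grip": -1}
    - {"linear": [0, 0, -0.15], "delta_rot": [0, 0, 0], "grip": -1}
    - {"linear": [0, 0, -0.1], "delta_rot": [0, 0, 0], "grip": -1}
    - {"linear": [0, 0, 0], "delta_rot": [0, 0, 0], "grip": -1}

```text
clock: 16.23
tcp_pos: [0.5113, 0.0116, 0.1025]
orientation: [-1.572, -0.0, -1.775]
wrist_force: [-1.4, 0.0, -1.1]
grip_width: 0.016
```

>>> carry_out:
  commands:
    - {"linear": [0, 0, -0.2], "delta_rot": [0, 0, 0], "grip": -1}
    - {"linear": [0, 0, -0.15], "delta_rot": [0, 0, 0], "grip": -1}
    - {"linear": [0, 0, -0.1], "delta_rot": [0, 0, 0], "grip": -1}
    - {"linear": [0, 0, 0], "delta_rot": [0, 0, 0], "grip": -1}

```text
clock: 16.73
tcp_pos: [0.5113, 0.0116, 0.0844]
orientation: [-1.572, -0.0, -1.775]
wrist_force: [-1.4, -0.7, -0.9]
grip_width: 0.0163
```

>>> carry_out:
  commands:
    - {"linear": [0, 0, -0.1], "delta_rot": [0, 0, 0], "grip": -1}
    - {"linear": [0, 0, -0.1], "delta_rot": [0, 0, 0], "grip": -1}
    - {"linear": [0, 0, 0], "delta_rot": [0, 0, 0], "grip": -1}
    - {"linear": [0, 0, 0], "delta_rot": [0, 0, 0], "grip": -1}

```text
clock: 17.23
tcp_pos: [0.5113, 0.0116, 0.0769]
orientation: [-1.571, 0.0, -1.775]
wrist_force: [-3.0, 0.0, 0.6]
grip_width: 0.016
```

>>> carry_out:
  commands:
    - {"linear": [0, 0, -0.06], "delta_rot": [0, 0, 0], "grip": -1}
    - {"linear": [0, 0, 0], "delta_rot": [0, 0, 0], "grip": -1}
    - {"linear": [0, 0, 0], "delta_rot": [0, 0, 0], "grip": -1}

```text
clock: 17.6
tcp_pos: [0.5112, 0.0117, 0.0751]
orientation: [-1.571, 0.001, -1.775]
wrist_force: [-4.1, 1.6, 8.6]
grip_width: 0.016
```

>>> carry_out:
  commands:
    - {"linear": [0, 0, -0.06], "delta_rot": [0, 0, 0], "grip": -1}
    - {"linear": [0, 0, 0], "delta_rot": [0, 0, 0], "grip": -1}
    - {"linear": [0, 0, 0], "delta_rot": [0, 0, 0], "grip": -1}

```text
clock: 17.98
tcp_pos: [0.5112, 0.0117, 0.0748]
orientation: [-1.571, 0.003, -1.776]
wrist_force: [-8.9, 1.0, 31.6]
grip_width: 0.0159
```

Run:
```python
from h import *
s=grab_frame("scene");t=grab_frame("top");o=ctrl.observe();print(o["tcp_pos"],o["wrist_force"],o["grip_width"])
lip,_=blobs(s,(20,150,120),(34,255,255),(285,190,350,270),5);print(lip)
H=np.array([.6876,-.023,.0605]);ex=np.array([.979,-.204,0]);ey=np.array([.204,.979,0])
for a in(0,.02,.04):print(a,[proj("scene",H-ex*(.215*np.cos(a)-.005*np.sin(a))+ey*k+[0,0,.215*np.sin(a)+.005]).round(1) for k in(-.085,.085)])
cv2.imwrite("pics/c9.png",np.hstack([cv2.resize(s[180:300,280:430],(500,400),interpolation=cv2.INTER_CUBIC),cv2.resize(t[190:290,130:205],(300,400))])[:,:,::-1])
```

```text
[0.51123449 0.01169118 0.07481332] [-9.09752468  0.90391696 31.4210403 ] 0.01593700158555324
[([319.8, 231.2], [318, 230, 5, 4, 8]), ([305.5, 239.3], [295, 233, 22, 13, 33])]
0 [array([293.1, 245.6]), array([343.9, 216.5])]
0.02 [array([293.1, 244.1]), array([344., 215.])]
0.04 [array([293.1, 242.5]), array([344.1, 213.5])]
```

View pics/c9.png

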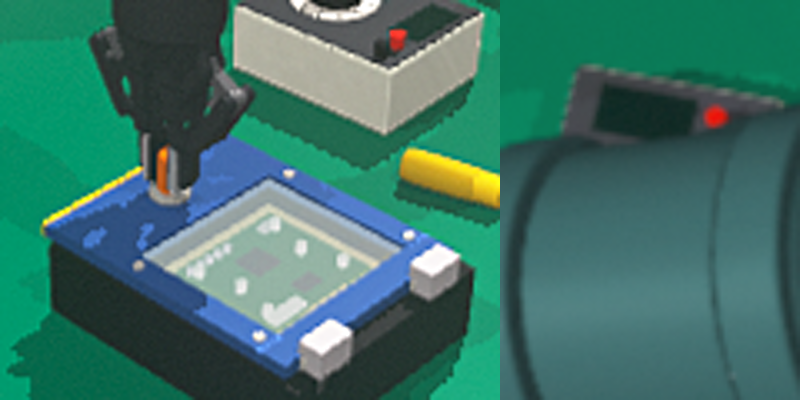

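The shoulder sits flat on the lid at crop (168,195). The lip's near corner is at row 245–246, where 245.6 is predicted for fully shut. The board lies flat, and the push holds steady at about 31 N, so I hand it in.

```bash
python3 -c "
from plant import ctrl
print(ctrl.sign_off())"
```

```text
the job is handed in; nothing more can be done
None
```

The job is handed in at about 18 s of the 72 s allowed; the sign-off gave no verdict.

**What I did:** With the lid open, I turned the dial about 1.22 rad by its bar to the red mark, then folded the lid down with shut fingers. I took the small orange pin from its stand and pushed it through the lid into the base. I finished still gripping the pin and pressing down.

**Last checks:**
- **Dial:** a picture taken after I let go showed the pointer line running into the red mark. Gripper and mark angles agreed to about 0.02 rad. The arm hid the dial in the final picture, so I did not check it again.
- **Pin:** the shoulder sits on the lid. By the gripper height the foot is roughly 36 mm below the base top.
- **Lid:** the lip corner matches the fully shut position to within a pixel, roughly 0.013 rad. That is no finer than the 0.012 rad limit. The hard stop, with the push at 31 N steady, points to fully shut.
- **Board:** it lies flat in its nest.
- **Bystanders:** the arm's path stayed clear of all three. The last picture shows only the screwdriver's handle, apparently in place; I did not measure any of the three again.

**One disagreement:** before the insertion the camera showed the pin a few millimetres off the gripper centre. I moved 2.5 mm, and it then went in without notable force. A sideways force of about 9 N remains at the end.

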